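# Pack a pair of levelling wedges head to tail in their tray

## Robot

A 7-joint arm with a two-finger parallel gripper is mounted at the origin on the work surface. World frame = base frame: x ahead of the robot, y to its left, z up, the work surface at z = 0. Lengths are in m, angles in rad, forces in N, time in s.
With the tool pointing down it reaches from about 0.4 to 0.9 m from the base axis. Payload 5.5 kg.
Tool frame: the origin (TCP) lies on the centre line of the jaws, within the pads' length; the fingertips stand 22 mm ahead of it and the grasp point (between the pads) lies 3 mm ahead of it (robot.finger_overhang is the y of the fingertips in the tool frame, in m); y points along the fingers, z is the direction in which the jaws open and shut, and the axes are right-handed (so a half turn about y gives the same grasp; the last joint's range is limited). The gripper opens to 85 mm and grips with 20 to 120 N. Pads are 22 mm wide; open, the fingers measure 114 mm over their backs; the gripper's body (76 mm by 85 mm) begins 54 mm behind the grasp point. The pads swing forward as they close: fully open they stand 13 mm farther back than shut.
Start: joints at [-0.921, 0.501, -0.427, 1.55, 0.221, 1.138, -0.21], TCP at [0.245, 0.602, 0.253] pointing down, gripper open.
Joint ranges: [-2.88, 2.88], [-0.31, 2.03], [-1.54, 1.56], [0.2, 2.42], [-1.41, 4.55], [0.19, 2.02], [-2.57, 2.57]. Speed limits (rad/s): [2.57, 2.57, 3.14, 3.14, 3.14, 3.14, 3.14].

## Interface

Orientations are given as a unit quaternion [w, x, y, z].
In Python, from cell import robot gives the robot as it stands.
- The arm moves only by the tool drive_tool, never from a script. Its argument "increments" is a list of rows, each an object of numbers: "jaw": the opening, from 0 (shut) to 1 (fully open); "x", "y", "z": the shift along the tool's x, y, z in mm; "twist": the turn about the tool's y in degrees. A call has 1 to 8 rows; each row shifts and turns the commanded pose from where the row before left it, along the tool's axes as they then stand; what a row does not reach is not made up. A row lasts 1/12 s, in which the tool goes at most 41.7 mm and 7.16 degrees, less where a joint would pass 70% of its speed; a pose out of reach is approached as far as the arm can. A call with a gripper value outside its range is refused whole. The fingers move at their own pace and stop on an object; "grip_force" is the grip in N (left out, the last holds). Time passes only in rows, so rows that do not move let the fingers close. It gives the time, the measured TCP pose, the force and the opening at its end, in the units of the state.
- robot.observe(): the state, without advancing time (a new reading comes with each control period).
- robot.get_image(name): name is "scene" or "top" or "wrist"; returns the picture (480x640x3 uint8, red, green, blue); there is no depth.
- robot.get_calibration(name): a dict with "camera_matrix" (3x3 intrinsics, pixels), "rvec" (rotation vector, rad) and "tvec" (3), from world to camera coordinates, as OpenCV has them. Camera axes: x right, y down, z forward; pixel columns grow to the right and rows downward; lengths in m; the calibration is good to about 2 mm. A picture is of the moment at which its call begins: read the wrist's pose just before it. get_calibration takes no time and is no camera call; for the wrist camera it gives the pose at the moment of the call.
- robot.hand_in(): hands the job in, once; it reports no verdict.
Trained networks look in the newest picture that a camera, given by its name, has taken for a name from the list of things; names that differ only in an ending like _2 or _b are one class to them, and where a whole thing is asked for, a point or a joint stands for the part that bears it (a point fixed in the world has none). Each returns a list of dicts, best first, with "p" (0 to 1); they miss things now and then, are a little off and sometimes report something else, mostly with a low value. They report only what shows in the picture. A call takes as long as a camera call.
- robot.regions_of(name, camera): "region" (480x640 bool, what is visible of it) and "bbox" ([left, top, right, bottom] in pixels, round what is visible of it).
- robot.spot_point(name, camera): "at" ([row, column] in pixels: a listed point, or the origin of a listed thing).
The state is a dict: "time": time; "joints": joint angles; "dq": joint speeds; "joint_torque": joint torques, N m; "tcp_pos": TCP position; "ee_rot": TCP orientation; "ft_force": force on the tool from outside, world axes, zero at the start; "wrist_torque": the same for the moment, N m; "gripper_width": opening from 0.0 (shut) to 1.0 (fully open).
Only numpy, scipy, OpenCV 4.12 (cv2) and the standard library are available. Lean on these libraries where they do the work, as an engineer would, in place of code of your own. Each camera call takes 0.05 s, during which the arm holds its last target. There are 200 camera calls.

## Task

The soil-lab bench has been levelled, so put the two long blue wedges away in the shallow steel storage tray: side by side, head to tail with their sloping sides together so that they fill its rectangle, both lying flat on its floor. The short yellow wedge does not belong to the set: leave it where it lies.

Things in the scene. Friction and masses are not known exactly. Their poses are not given: they have to be found in the camera images.
- wedge_a_grip (a point): Long blue wedge lying flat, tapering seen from above: 170 mm long, 28 high, thick end 90 wide, thin end 44; 0.2-0.45 kg. Point: centre of its black handle bar (70 long along x, 16 wide, from 50 to 72 above the wedge's underside), 61 above the underside. From it: thick end 75 to +x, thin end 95 to -x; straight side 35 to -y, parallel to x; sloping side to +y (55 off at the thick end, 9 at the thin). z up.
- wedge_b_grip (a point): The other, same blue wedge, flat, tapering seen from above: 170 mm long, 28 high, thick end 90 wide, thin end 44; 0.2-0.45 kg. Point: centre of its black handle bar (70 long along x, 16 wide, from 50 to 72 above the wedge's underside), 61 above the underside. From it: thick end 75 to +x, thin end 95 to -x; straight side 35 to -y, parallel to x; sloping side to +y (55 off at the thick end, 9 at the thin). z up.
- tray: Shallow open steel tray, fixed. Inside 190 long (its x axis) and 154 wide (its y axis), walls 4 thick and 22 high, inner floor 6 above its underside, all in mm. Origin: centre of its underside, on the bench; z up. Two blue wedges fit only head to tail along its length, with about 20 mm to spare each way.
- odd_grip (a point): Short yellow wedge with a black handle, a bystander: 105 long, 70 to 30 wide, 28 high, handle top 72 high. This point is the centre of its handle bar, 61 above its underside; x towards its thick end.

How it is judged:
At the end, for the whole second after the job is handed in: Both blue wedges at rest in the tray: handle centres within 40 mm lengthwise and 55 mm crosswise of its centre, 60 to 72 mm above its underside, tilted under 0.07 rad, and head to tail (in each wedge's axes the other's handle centre lies over 40 mm towards +y) (x of wedge_a_grip in the frame of tray between -0.04 and 0.04 m and y of wedge_a_grip in the frame of tray between -0.055 and 0.055 m and z of wedge_a_grip in the frame of tray between 0.06 and 0.072 m and angle between each of wedge_a_grip, wedge_b_grip's own z axis and vertical below 0.07 rad and y of wedge_b_grip in the frame of wedge_a_grip above 0.04 m and linear speed of each of wedge_a, wedge_b below 0.02 m/s and x of wedge_b_grip in the frame of tray between -0.04 and 0.04 m and y of wedge_b_grip in the frame of tray between -0.055 and 0.055 m and z of wedge_b_grip in the frame of tray between 0.06 and 0.072 m and y of wedge_a_grip in the frame of wedge_b_grip above 0.04 m); the robot touches nothing.
It fails at once if the short yellow wedge is moved more than 30 mm (distance of odd_grip from where it was at the start of the episode above 0.03 m).
It also fails if it takes over 67 s, if anything falls off the work surface, if the arm or the gripper's body presses on something with over 40 N, if the wrist force passes 120 N, or if a joint passes its speed limit or range.

## Working session

There is one attempt and no reset: what is moved stays moved. The work goes in short steps, Python scripts to look and compute and a tool call to move; the robot and the scene stay as the last step left them, time stands still between calls to the robot, and variables do not carry over. Pictures are saved under pics/ and viewed, about 8 in all and at most 12, crops included, and the job is handed in when it is done.

Besides the shell and the picture viewer there is one more tool, called after ">>>" by a JSON object that holds its "method" and its "body". drive_tool: Moves the arm, as the interface text tells. Its arguments: {"type":"object","properties":{"increments":{"type":"array"},"grip_force":{"type":"number"}},"required":["increments"]}

```bash
mkdir -p pics; ls
cat > h.py <<'E'
import numpy as np, cv2
from cell import robot
from scipy.spatial.transform import Rotation as R
def cal(c):
    k=robot.get_calibration(c); return np.array(k['camera_matrix'],float),cv2.Rodrigues(np.array(k['rvec'],float))[0],np.array(k['tvec'],float).ravel()
def ray(c,u,v,z,k=None):
    K,Rm,t=k or cal(c); d=Rm.T@np.linalg.inv(K)@np.array([u,v,1.]); o=-Rm.T@t
    return o+d*(z-o[2])/d[2]
def proj(c,P,k=None):
    K,Rm,t=k or cal(c); return cv2.projectPoints(np.array(P,float).reshape(-1,3),cv2.Rodrigues(Rm)[0],t,K,None)[0].reshape(-1,2)
def save(im,n): cv2.imwrite('pics/'+n,im[:,:,::-1])
E
python3 - <<'E'
from h import *
s=robot.observe();print(s)
for c in ['top','scene']:
    im=robot.get_image(c);save(im,c+'0.png')
    K,Rm,t=cal(c);print(c,K[0,0],-Rm.T@t)
    for n in ['wedge_a_grip','odd_grip','tray']:
        for d in robot.spot_point(n,c):
            r,cc=d['at'];z=0 if n=='tray' else .061
            print(c,n,round(d['p'],2),np.round(d['at']),ray(c,cc,r,z).round(4))
    for n in ['wedge_a_grip','odd_grip','tray']:
        for d in robot.regions_of(n,c): print(c,n,round(d['p'],2),d['bbox'],d['region'].sum())
E
```

```text
pics
{'time': 0.0, 'joints': array([-0.92081229,  0.50185459, -0.42677373,  1.55144941,  0.22077888,
        1.13829477, -0.21030251]), 'dq': array([-1.18688137e-03, -2.69139300e-05,  2.82685756e-04, -1.33219872e-03,
        9.51296470e-04,  4.12630643e-04,  1.08240309e-03]), 'joint_torque': array([ 2.71972448e-05, -5.69509399e+01, -5.81622988e+00, -2.80944425e+01,
        1.06025417e-02,  1.18536700e-02, -1.72055582e-05]), 'tcp_pos': array([0.2449882 , 0.60136074, 0.25225378]), 'ee_rot': array([-0.69325384,  0.69459906, -0.13604861,  0.13572779]), 'ft_force': array([ 0.06705936, -0.13528864, -0.57207634]), 'wrist_torque': array([ 0.00750573, -0.05514016, -0.0317553 ]), 'gripper_width': 1.0007157641850546}
top 493.7052313389605 [ 0.45196412 -0.01446403  1.1147168 ]
top wedge_a_grip 0.85 [263. 147.] [0.4576 0.3822 0.061 ]
top wedge_a_grip 0.63 [247. 506.] [ 0.4941 -0.3838  0.061 ]
top wedge_a_grip 0.53 [214. 382.] [ 0.5635 -0.1209  0.061 ]
top odd_grip 0.65 [214. 381.] [ 0.5635 -0.1207  0.061 ]
top tray 0.96 [215. 268.] [0.567  0.1303 0.    ]
top wedge_a_grip 0.73 [119.3, 225.4, 188.0, 301.4] 2506
top odd_grip 0.7 [363.8, 191.6, 392.2, 242.7] 1151
top tray 0.91 [224.8, 167.0, 307.1, 260.3] 6450
scene 453.83100864171587 [0.93993736 0.60803096 0.69069557]
scene wedge_a_grip 0.69 [355. 476.] [0.4584 0.3731 0.061 ]
scene odd_grip 0.86 [224. 272.] [ 0.5683 -0.1244  0.061 ]
scene tray 0.8 [312. 334.] [0.5711 0.1242 0.    ]
scene wedge_a_grip 0.78 [433.1, 325.1, 495.6, 425.5] 3909
scene odd_grip 0.67 [253.2, 215.6, 294.8, 260.5] 1237
scene tray 0.84 [274.2, 265.5, 399.7, 361.2] 7261
```

View pics/top0.png

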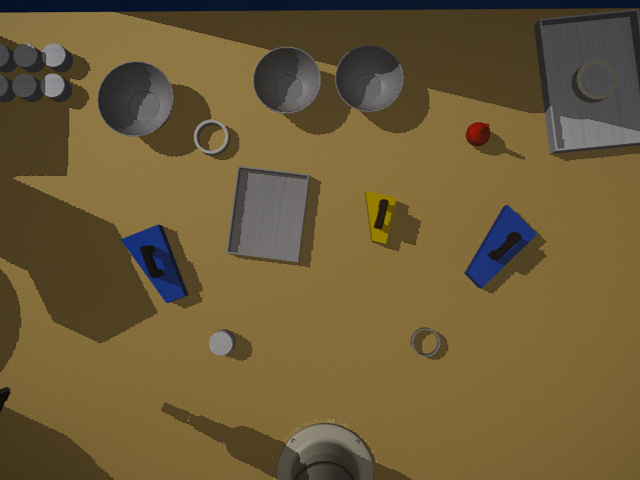

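```bash
cat >> h.py <<'E'
from scipy.optimize import minimize
W=np.array([[75,-35],[75,55],[-95,9],[-95,-35]])/1e3   # grip frame
T=np.array([[99,-81],[99,81],[-99,81],[-99,-81]])/1e3
O=None
def verts(fp,p,z0,z1):
    c,s=np.cos(p[2]),np.sin(p[2]); q=fp@np.array([[c,s],[-s,c]])+p[:2]
    return np.vstack([np.c_[q,np.full(4,z0)],np.c_[q,np.full(4,z1)]])
def fit(fp,z0,z1,p0,c,mask):
    k=cal(c); ct=max(cv2.findContours(mask.astype(np.uint8),0,2)[0],key=cv2.contourArea); h=cv2.convexHull(ct)
    def im(poly):
        m=np.zeros((480*3,640*3),np.uint8); cv2.fillPoly(m,[np.round((poly+.5)*3*16).astype(np.int32)],255,shift=4); return cv2.GaussianBlur(m,(9,9),2).astype(float)/255
    M=im(h.reshape(-1,2).astype(float))
    f=lambda p: ((im(cv2.convexHull(proj(c,verts(fp,p,z0,z1),k).astype(np.float32)).reshape(-1,2))-M)**2).sum()/M.sum()
    best=None
    for _ in range(3):
        r=minimize(f,p0 if best is None else best.x,method='Nelder-Mead',options=dict(initial_simplex=np.array(p0 if best is None else best.x)+np.array([[0,0,0],[.01,0,0],[0,.01,0],[0,0,.1]])))
        if best is None or r.fun<best.fun: best=r
    return best.x,best.fun
def blue(im,lo=40):
    i=im.astype(int); return (i[:,:,2]>i[:,:,0]*1.7+15)&(i[:,:,2]>i[:,:,1]*1.5)&(i[:,:,2]>lo)
def comp(m,u,v,r=45):
    o=np.zeros_like(m); u,v=int(u),int(v); o[v-r:v+r,max(u-r,0):u+r]=m[v-r:v+r,max(u-r,0):u+r]; return o
E
cat > m1.py <<'E'
from h import *
for c in ['top','scene']:
    im=robot.get_image(c); b=blue(im)
    for n,p0 in [('L',[.458,.382,.36]),('R',[.494,-.384,-.6])]:
        u,v=proj(c,[*p0[:2],.03])[0]
        if not(0<u<640 and 0<v<480): print('out');continue
        m=comp(b,u,v,60); p,e=fit(W,0,.028,p0,c,m); print(c,n,p.round(4),np.degrees(p[2]).round(1),round(e,3),m.sum())
    d=robot.regions_of('tray',c)[0]['region']
    p,e=fit(T,0,.022,[.567,.128,-.08],c,d); print(c,'tray',p.round(4),np.degrees(p[2]).round(1),round(e,3))
print(R.from_quat(robot.observe()['ee_rot'],scalar_first=True).as_matrix().round(3))
E
python3 m1.py
```

```text
top L [0.4601 0.3803 0.3863] 22.1 0.067 1929
top R [ 0.4968 -0.3851 -0.7995] -45.8 0.013 2199
top tray [ 0.5697  0.1295 -0.1173] -6.7 0.004
scene L [0.4616 0.3778 0.3841] 22.0 0.009 3356
scene R [ 0.4995 -0.3837 -0.8072] -46.2 0.024 1229
scene tray [ 0.5701  0.1292 -0.1196] -6.9 0.006
[[ 0.926  0.     0.377]
 [-0.377  0.     0.926]
 [ 0.    -1.     0.   ]]
```

View pics/scene0.png

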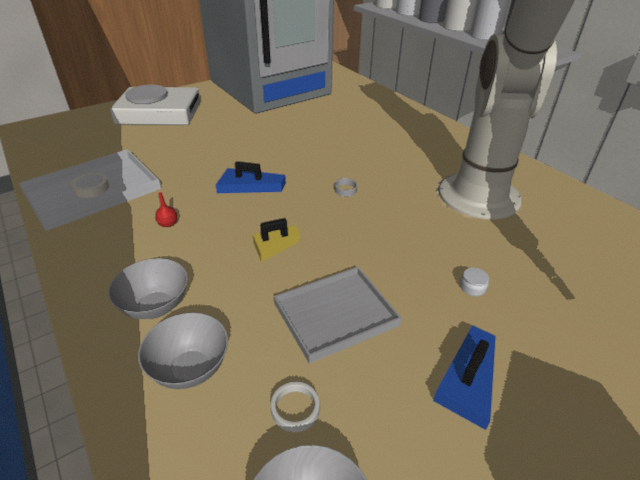

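>>> {"method": "drive_tool", "body": {"increments": [{"jaw": 1,"x": 28,"z": -12},{"jaw": 1,"x": 28,"z": -12},{"jaw": 1,"x": 28,"z": -12},{"jaw": 1,"x": 28,"z": -12},{"jaw": 1,"x": 28,"z": -12},{"jaw": 1,"x": 28,"z": -12},{"jaw": 1,"x": 28,"z": -12},{"jaw": 1,"x": 28,"z": -12}]}}

```text
validation failed for argument at $.in...
```

>>> {"method": "drive_tool", "body": {"increments": [{"jaw": 1,"x": 28,"z": -12},{"jaw": 1,"x": 28,"z": -12},{"jaw": 1,"twist": 6.8},{"jaw": 1,"twist": 6.8},{"jaw": 1,"twist": 6.8},{"jaw": 1,"twist": 6.8},{"jaw": 1,"twist": 6.8},{"jaw": 1,"twist": 6.8}]}}

```text
validation failed for argument at $.in...
```

```bash
cat > st.py <<'E'
from h import *
s=robot.observe(); m=R.from_quat(s['ee_rot'],scalar_first=True).as_matrix()
print(round(s['time'],2),s['tcp_pos'].round(4),'yaw',np.degrees(np.arctan2(m[1,0],m[0,0])).round(2),'tilt',np.degrees(np.arccos(min(1,-m[2,1]))).round(2),s['joints'].round(2),s['ft_force'].round(1),round(s['gripper_width'],3))
import sys
if len(sys.argv)>3:
    t=np.array([float(a) for a in sys.argv[1:5]]); yaw=np.arctan2(m[1,0],m[0,0]); d=(t[:3]-s['tcp_pos'])*1e3
    dt=(t[3]-np.degrees(yaw)+180)%360-180
    print('need x %.1f y %.1f z %.1f twist %.1f'%(d@m[:,0],d@m[:,1],d@m[:,2],-dt))
E
python3 st.py .461 .379 .15 -158
```

```text
0.9 [0.2452 0.602  0.2534] yaw -22.16 tilt 0.01 [-0.92  0.5  -0.43  1.55  0.22  1.14 -0.21] [ 0.5 -0.6 -0. ] 1.003
need x 283.9 y 103.3 z -125.1 twist 135.8
```

>>> {"method": "drive_tool", "body": {"increments": [{"jaw": 1,"x": 28,"y": 0,"z": -12,"twist": 0},{"jaw": 1,"x": 28,"y": 0,"z": -12,"twist": 0}]}}

```text
time: 1.07
tcp_pos: [0.2858, 0.5598, 0.2533]
ee_rot: [0.695, -0.694, 0.135, -0.134]
ft_force: [1.4, -1.0, 0.2]
gripper_width: 0.996
```

All keys are needed.

>>> {"method": "drive_tool", "body": {"increments": [{"jaw": 1,"x": 28,"y": 0,"z": -12,"twist": 0},{"jaw": 1,"x": 28,"y": 0,"z": -12,"twist": 0},{"jaw": 1,"x": 28,"y": 0,"z": -12,"twist": 0},{"jaw": 1,"x": 28,"y": 0,"z": -12,"twist": 0},{"jaw": 1,"x": 28,"y": 0,"z": -12,"twist": 0},{"jaw": 1,"x": 28,"y": 0,"z": -12,"twist": 0},{"jaw": 1,"x": 28,"y": 0,"z": -12,"twist": 0},{"jaw": 1,"x": 28,"y": 0,"z": -12,"twist": 0}]}}

```text
time: 1.73
tcp_pos: [0.4602, 0.3841, 0.2535]
ee_rot: [0.694, -0.694, 0.136, -0.136]
ft_force: [1.0, 0.8, 0.4]
gripper_width: 1.002
```

>>> {"method": "drive_tool", "body": {"increments": [{"jaw": 1,"x": 0,"y": 4,"z": 0,"twist": 6.8},{"jaw": 1,"x": 0,"y": 4,"z": 0,"twist": 6.8},{"jaw": 1,"x": 0,"y": 4,"z": 0,"twist": 6.8},{"jaw": 1,"x": 0,"y": 4,"z": 0,"twist": 6.8},{"jaw": 1,"x": 0,"y": 4,"z": 0,"twist": 6.8},{"jaw": 1,"x": 0,"y": 4,"z": 0,"twist": 6.8},{"jaw": 1,"x": 0,"y": 4,"z": 0,"twist": 6.8},{"jaw": 1,"x": 0,"y": 4,"z": 0,"twist": 6.8}]}}

```text
time: 2.4
tcp_pos: [0.4592, 0.3853, 0.2212]
ee_rot: [0.554, -0.554, 0.44, -0.44]
ft_force: [0.2, -0.1, 0.0]
gripper_width: 1.0
```

```bash
python3 st.py .461 .379 .15 -158
```

```text
2.4 [0.4592 0.3853 0.2212] yaw -76.89 tilt 0.01 [-0.61  0.42 -0.17  1.72  0.08  1.01 -0.58] [ 0.2 -0.1  0. ] 1.0
need x 6.6 y 71.2 z 0.3 twist 81.1
```

>>> {"method": "drive_tool", "body": {"increments": [{"jaw": 1,"x": 0,"y": 5,"z": 0,"twist": 6.8},{"jaw": 1,"x": 0,"y": 5,"z": 0,"twist": 6.8},{"jaw": 1,"x": 0,"y": 5,"z": 0,"twist": 6.8},{"jaw": 1,"x": 0,"y": 5,"z": 0,"twist": 6.8},{"jaw": 1,"x": 0,"y": 5,"z": 0,"twist": 6.8},{"jaw": 1,"x": 0,"y": 5,"z": 0,"twist": 6.8},{"jaw": 1,"x": 0,"y": 5,"z": 0,"twist": 6.8},{"jaw": 1,"x": 0,"y": 5,"z": 0,"twist": 6.8}]}}

```text
time: 3.07
tcp_pos: [0.4592, 0.3854, 0.1812]
ee_rot: [0.292, -0.292, 0.644, -0.644]
ft_force: [-0.1, 0.1, 0.7]
gripper_width: 1.005
```

>>> {"method": "drive_tool", "body": {"increments": [{"jaw": 1,"x": 0,"y": 0,"z": 0,"twist": 6.8},{"jaw": 1,"x": 0,"y": 0,"z": 0,"twist": 6.8},{"jaw": 1,"x": 0,"y": 0,"z": 0,"twist": 6.8},{"jaw": 1,"x": 0,"y": 0,"z": 0,"twist": 6.3},{"jaw": 1,"x": 0,"y": 0,"z": 0,"twist": 0}]}}

```text
time: 3.48
tcp_pos: [0.4591, 0.3855, 0.1814]
ee_rot: [0.136, -0.136, 0.694, -0.694]
ft_force: [-0.3, -0.4, 0.0]
gripper_width: 1.003
```

```bash
python3 st.py .461 .379 .064 -158
python3 - <<'E'
from h import *
k=cal('wrist'); im=robot.get_image('wrist'); save(im,'w1.png')
for d in robot.spot_point('wedge_a_grip','wrist'): print(d['p'],d['at'],ray('wrist',d['at'][1],d['at'][0],.061,k))
b=blue(im); print(b.sum()); 
try: print(fit(W,0,.028,[.461,.379,.384],'wrist',b))
except Exception as e: print(e)
E
```

```text
3.48 [0.4591 0.3855 0.1814] yaw -157.85 tilt 0.01 [-0.85  0.46  0.13  1.76 -0.07  0.93 -1.87] [-0.3 -0.4  0. ] 1.003
need x 0.7 y 117.4 z 6.7 twist 0.1
0.91 [231.9, 324.7] [0.46140804 0.37833927 0.061     ]
13932
(array([0.4622319 , 0.37828035, 0.38625328]), np.float64(0.003171090449924478))
```

View pics/w1.png

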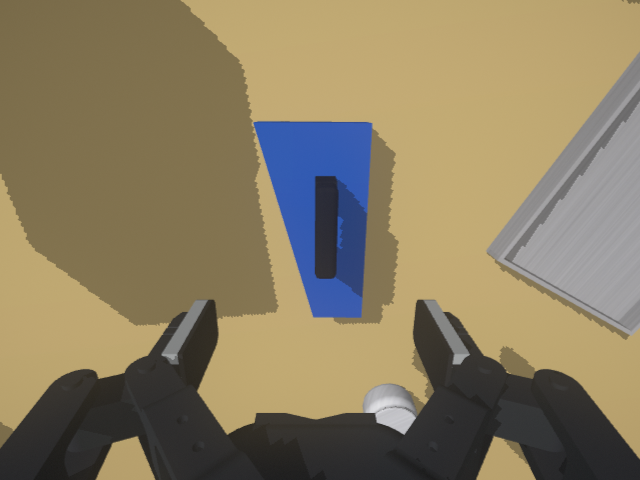

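>>> {"method": "drive_tool", "body": {"increments": [{"jaw": 1,"x": 0,"y": 20,"z": 8,"twist": 0},{"jaw": 1,"x": 0,"y": 25,"z": 0,"twist": 0},{"jaw": 1,"x": 0,"y": 25,"z": 0,"twist": 0},{"jaw": 1,"x": 0,"y": 25,"z": 0,"twist": 0},{"jaw": 1,"x": 0,"y": 15,"z": 0,"twist": 0},{"jaw": 1,"x": 0,"y": 7,"z": 0,"twist": 0},{"jaw": 0,"x": 0,"y": 0,"z": 0,"twist": 0},{"jaw": 0,"x": 0,"y": 0,"z": 0,"twist": 0}], "grip_force": 60}}

```text
time: 4.25
tcp_pos: [0.4625, 0.378, 0.0646]
ee_rot: [0.137, -0.137, 0.694, -0.694]
ft_force: [-1.1, -0.3, -0.2]
gripper_width: 0.747
```

>>> {"method": "drive_tool", "body": {"increments": [{"jaw": 0,"x": 0,"y": 0,"z": 0,"twist": 0},{"jaw": 0,"x": 0,"y": 0,"z": 0,"twist": 0},{"jaw": 0,"x": 0,"y": 0,"z": 0,"twist": 0},{"jaw": 0,"x": 0,"y": 0,"z": 0,"twist": 0},{"jaw": 0,"x": 0,"y": 0,"z": 0,"twist": 0},{"jaw": 0,"x": 0,"y": 0,"z": 0,"twist": 0},{"jaw": 0,"x": 0,"y": 0,"z": 0,"twist": 0},{"jaw": 0,"x": 0,"y": 0,"z": 0,"twist": 0}]}}

```text
time: 4.92
tcp_pos: [0.4627, 0.3786, 0.0653]
ee_rot: [0.138, -0.137, 0.694, -0.693]
ft_force: [-1.1, -0.1, 6.3]
gripper_width: 0.178
```

```bash
python3 st.py .462 .378 .064 -157.9
```

```text
4.92 [0.4627 0.3786 0.0653] yaw -157.62 tilt 0.1 [-0.82  0.61  0.11  1.82 -0.1   0.71 -1.83] [-1.1 -0.1  6.3] 0.178
need x 0.9 y 1.3 z 0.3 twist 0.3
```

>>> {"method": "drive_tool", "body": {"increments": [{"jaw": 0,"x": 0,"y": -10,"z": 0,"twist": 0},{"jaw": 0,"x": 0,"y": -15,"z": 0,"twist": 0},{"jaw": 0,"x": 0,"y": -20,"z": 0,"twist": 0},{"jaw": 0,"x": 0,"y": -20,"z": 0,"twist": 0},{"jaw": 0,"x": 0,"y": -20,"z": 0,"twist": 0},{"jaw": 0,"x": 0,"y": -20,"z": 0,"twist": 0},{"jaw": 0,"x": 0,"y": -15,"z": 0,"twist": 0},{"jaw": 0,"x": 0,"y": 0,"z": 0,"twist": 0}]}}

```text
time: 5.58
tcp_pos: [0.4636, 0.3787, 0.1876]
ee_rot: [0.138, -0.135, 0.695, -0.693]
ft_force: [0.3, 0.3, -4.1]
gripper_width: 0.175
```

```bash
python3 st.py .564 .166 .185 -157.6
```

```text
5.58 [0.4636 0.3787 0.1876] yaw -157.68 tilt 0.27 [-0.83  0.45  0.13  1.76 -0.07  0.93 -1.85] [ 0.3  0.3 -4.1] 0.175
need x -12.1 y 2.3 z 234.9 twist -0.1
```

>>> {"method": "drive_tool", "body": {"increments": [{"jaw": 0,"x": -1.5,"y": 0,"z": 20,"twist": 0},{"jaw": 0,"x": -1.5,"y": 0,"z": 30,"twist": 0},{"jaw": 0,"x": -1.5,"y": 0,"z": 35,"twist": 0},{"jaw": 0,"x": -1.5,"y": 0,"z": 35,"twist": 0},{"jaw": 0,"x": -1.5,"y": 0,"z": 35,"twist": 0},{"jaw": 0,"x": -1.5,"y": 0,"z": 35,"twist": 0},{"jaw": 0,"x": -1.5,"y": 0,"z": 30,"twist": 0},{"jaw": 0,"x": -1.5,"y": 0,"z": 15,"twist": 0}]}}

```text
time: 6.25
tcp_pos: [0.5633, 0.1586, 0.1829]
ee_rot: [-0.134, 0.136, -0.693, 0.695]
ft_force: [0.3, -0.7, -3.9]
gripper_width: 0.178
```

>>> {"method": "drive_tool", "body": {"increments": [{"jaw": 0,"x": 0,"y": 0,"z": 0,"twist": -3},{"jaw": 0,"x": 0,"y": 0,"z": 0,"twist": -6},{"jaw": 0,"x": 0,"y": 0,"z": 0,"twist": -6},{"jaw": 0,"x": 0,"y": 0,"z": 0,"twist": -6},{"jaw": 0,"x": 0,"y": 0,"z": 0,"twist": -6},{"jaw": 0,"x": 0,"y": 0,"z": 0,"twist": -6},{"jaw": 0,"x": 0,"y": 0,"z": 0,"twist": -6},{"jaw": 0,"x": 0,"y": 0,"z": 0,"twist": -6}]}}

```text
time: 6.92
tcp_pos: [0.5614, 0.1645, 0.1826]
ee_rot: [0.392, -0.395, 0.588, -0.587]
ft_force: [0.5, -0.2, -3.1]
gripper_width: 0.176
```

>>> {"method": "drive_tool", "body": {"increments": [{"jaw": 0,"x": 0,"y": 0,"z": 0,"twist": -6},{"jaw": 0,"x": 0,"y": 0,"z": 0,"twist": -6},{"jaw": 0,"x": 0,"y": 0,"z": 0,"twist": -6},{"jaw": 0,"x": 0,"y": 0,"z": 0,"twist": -6},{"jaw": 0,"x": 0,"y": 0,"z": 0,"twist": -6},{"jaw": 0,"x": 0,"y": 0,"z": 0,"twist": -6},{"jaw": 0,"x": 0,"y": 0,"z": 0,"twist": -6},{"jaw": 0,"x": 0,"y": 0,"z": 0,"twist": -6}]}}

```text
time: 7.58
tcp_pos: [0.5614, 0.1645, 0.1826]
ee_rot: [-0.598, 0.599, -0.377, 0.376]
ft_force: [0.2, 0.3, -4.0]
gripper_width: 0.173
```

>>> {"method": "drive_tool", "body": {"increments": [{"jaw": 0,"x": 0,"y": 0,"z": 0,"twist": -6},{"jaw": 0,"x": 0,"y": 0,"z": 0,"twist": -6},{"jaw": 0,"x": 0,"y": 0,"z": 0,"twist": -6},{"jaw": 0,"x": 0,"y": 0,"z": 0,"twist": -6},{"jaw": 0,"x": 0,"y": 0,"z": 0,"twist": -6},{"jaw": 0,"x": 0,"y": 0,"z": 0,"twist": -6},{"jaw": 0,"x": 0,"y": 0,"z": 0,"twist": -6},{"jaw": 0,"x": 0,"y": 0,"z": 0,"twist": -6}]}}

```text
time: 8.25
tcp_pos: [0.5614, 0.1645, 0.1826]
ee_rot: [-0.699, 0.7, -0.102, 0.1]
ft_force: [-0.2, 0.1, -4.3]
gripper_width: 0.175
```

```bash
cat > chk.py <<'E'
from h import *
import sys
# wedge pose while held: fit the blue outline in wrist/top views; args: x y yawdeg underside_z
a=[float(v) for v in sys.argv[1:5]]
for c in sys.argv[6:]:
    im=robot.get_image(c); save(im,c+sys.argv[5]+'.png'); b=blue(im)
    u,v=proj(c,[a[0],a[1],a[3]+.03])[0]
    m=b if c=='wrist' else comp(b,u,v,80)
    try:
        p,e=fit(W,a[3],a[3]+.028,[a[0],a[1],np.radians(a[2])],c,m); print(c,p[:2].round(4),np.degrees(p[2]).round(2),round(e,4),m.sum())
    except Exception as ex: print(c,ex)
E
python3 st.py .5643 .1662 .185 -6.8; python3 chk.py .5643 .1662 173.2 .127 c1 wrist top scene
```

```text
8.25 [0.5614 0.1645 0.1826] yaw -16.37 tilt 0.18 [-0.08  0.45 -0.33  1.78  0.17  0.94  0.81] [-0.2  0.1 -4.3] 0.175
need x 2.3 y -2.4 z 2.5 twist -9.6
wrist [0.5611 0.1645] 163.04 0.4211 26441
top [0.5898 0.1417] 183.72 2.8845 1159
scene [0.5669 0.1708] 163.27 0.0304 3002
```

View pics/wristc1.png

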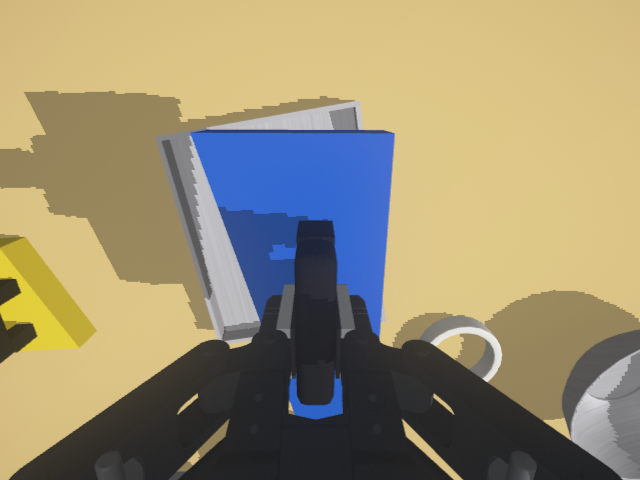

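>>> {"method": "drive_tool", "body": {"increments": [{"jaw": 0,"x": 2,"y": 0,"z": 3,"twist": 0},{"jaw": 0,"x": 0,"y": 0,"z": 0,"twist": -5},{"jaw": 0,"x": 0,"y": 0,"z": 0,"twist": -4.8},{"jaw": 0,"x": 0,"y": 20,"z": 0,"twist": 0},{"jaw": 0,"x": 0,"y": 20,"z": 0,"twist": 0},{"jaw": 0,"x": 0,"y": 20,"z": 0,"twist": 0},{"jaw": 0,"x": 0,"y": 10,"z": 0,"twist": 0},{"jaw": 0,"x": 0,"y": 0,"z": 0,"twist": 0}]}}

```text
time: 9.07
tcp_pos: [0.5634, 0.1667, 0.1114]
ee_rot: [-0.705, 0.706, -0.045, 0.041]
ft_force: [-1.3, -0.7, -4.5]
gripper_width: 0.175
```

```bash
python3 st.py .5643 .1662 .0715 -6.8; python3 chk.py .5643 .1662 173.2 .047 c2 wrist top scene
python3 - <<'E'
from h import *
im=cv2.imread('pics/scenec2.png');w=cv2.imread('pics/wristc2.png')
a=cv2.resize(im[240:400,240:440],(400,320)); b=cv2.resize(w,(400,300)); b=cv2.copyMakeBorder(b,0,20,0,0,0); cv2.imwrite('pics/v2.png',np.hstack([a,b]))
E
```

```text
9.07 [0.5634 0.1667 0.1114] yaw -6.94 tilt 0.32 [-0.08  0.56 -0.33  1.82  0.24  0.81  0.92] [-1.3 -0.7 -4.5] 0.175
need x 1.2 y 39.9 z -0.3 twist -0.1
wrist [0.5642 0.1662] 173.1 0.2816 26494
top [0.5698 0.1566] 178.18 3.7813 850
scene [0.5638 0.1667] 171.6 0.1058 2557
```

View pics/v2.png

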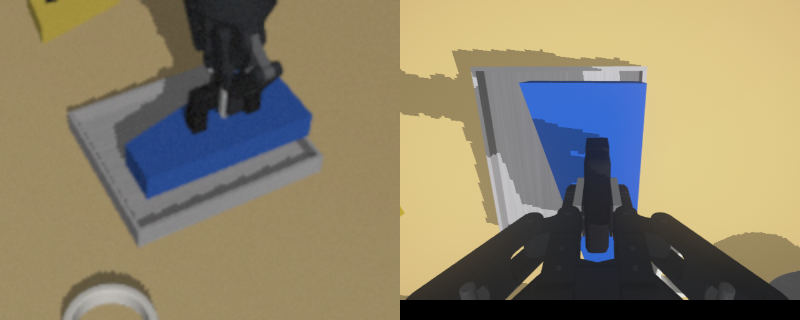

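>>> {"method": "drive_tool", "body": {"increments": [{"jaw": 0,"x": 1,"y": 10,"z": 0,"twist": 0},{"jaw": 0,"x": 0,"y": 10,"z": 0,"twist": 0},{"jaw": 0,"x": 0,"y": 8,"z": 0,"twist": 0},{"jaw": 0,"x": 0,"y": 5,"z": 0,"twist": 0},{"jaw": 0,"x": 0,"y": 3,"z": 0,"twist": 0},{"jaw": 0,"x": 0,"y": 2,"z": 0,"twist": 0},{"jaw": 0,"x": 0,"y": 0,"z": 0,"twist": 0},{"jaw": 0,"x": 0,"y": 0,"z": 0,"twist": 0}]}}

```text
time: 9.88
tcp_pos: [0.5665, 0.1673, 0.0763]
ee_rot: [0.706, -0.706, 0.042, -0.042]
ft_force: [0.4, 0.4, -4.5]
gripper_width: 0.177
```

```bash
python3 st.py .5643 .1662 .0715 -6.8
```

```text
9.88 [0.5665 0.1673 0.0763] yaw -6.86 tilt 0.01 [-0.09  0.61 -0.32  1.83  0.27  0.75  0.9 ] [ 0.4  0.4 -4.5] 0.177
need x -2.1 y 4.8 z -1.3 twist -0.1
```

>>> {"method": "drive_tool", "body": {"increments": [{"jaw": 0,"x": -1,"y": 2,"z": -1,"twist": 0},{"jaw": 0,"x": 0,"y": 1.5,"z": 0,"twist": 0},{"jaw": 0,"x": 0,"y": 1,"z": 0,"twist": 0},{"jaw": 0,"x": 0,"y": 0,"z": 0,"twist": 0},{"jaw": 0,"x": 0,"y": 0,"z": 0,"twist": 0}]}}

```text
time: 10.3
tcp_pos: [0.5653, 0.1664, 0.0718]
ee_rot: [0.706, -0.706, 0.042, -0.042]
ft_force: [-0.4, 0.2, -4.0]
gripper_width: 0.175
```

```bash
python3 st.py .5643 .1662 .0715 -6.8
```

```text
10.3 [0.5653 0.1664 0.0718] yaw -6.86 tilt 0.0 [-0.09  0.61 -0.31  1.83  0.27  0.74  0.9 ] [-0.4  0.2 -4. ] 0.175
need x -1.0 y 0.3 z -0.3 twist -0.1
```

>>> {"method": "drive_tool", "body": {"increments": [{"jaw": 0,"x": 0,"y": 0.8,"z": 0,"twist": 0},{"jaw": 0,"x": 0,"y": 0.8,"z": 0,"twist": 0},{"jaw": 0,"x": 0,"y": 0,"z": 0,"twist": 0}]}}

```text
time: 10.55
tcp_pos: [0.5655, 0.1663, 0.0714]
ee_rot: [-0.706, 0.706, -0.042, 0.043]
ft_force: [-2.4, -1.3, 5.4]
gripper_width: 0.177
```

>>> {"method": "drive_tool", "body": {"increments": [{"jaw": 0.6,"x": 0,"y": 0,"z": 0,"twist": 0},{"jaw": 0.6,"x": 0,"y": 0,"z": 0,"twist": 0},{"jaw": 0.6,"x": 0,"y": 0,"z": 0,"twist": 0},{"jaw": 0.6,"x": 0,"y": 0,"z": 0,"twist": 0},{"jaw": 0.6,"x": 0,"y": -10,"z": 0,"twist": 0},{"jaw": 0.6,"x": 0,"y": -20,"z": 0,"twist": 0},{"jaw": 0.6,"x": 0,"y": -35,"z": 0,"twist": 0},{"jaw": 1,"x": 0,"y": -35,"z": 0,"twist": 0}]}}

```text
time: 11.22
tcp_pos: [0.5643, 0.1662, 0.1708]
ee_rot: [-0.706, 0.706, -0.043, 0.041]
ft_force: [1.1, -0.3, 0.8]
gripper_width: 0.723
```

```bash
python3 st.py .498 -.3845 .17 -46; python3 chk.py .564 .166 173.2 .006 c3 wrist scene
```

```text
11.22 [0.5643 0.1662 0.1708] yaw -6.84 tilt 0.16 [-0.05  0.48 -0.36  1.78  0.2   0.92  0.95] [ 1.1 -0.3  0.8] 0.723
need x -0.2 y 1.2 z -554.7 twist 39.2
wrist [0.5738 0.1672] 172.89 0.0283 15561
scene [0.5634 0.1625] 173.1 0.0268 2457
```

>>> {"method": "drive_tool", "body": {"increments": [{"jaw": 1,"x": 0,"y": 0,"z": -37,"twist": 0},{"jaw": 1,"x": 0,"y": 0,"z": -37,"twist": 0},{"jaw": 1,"x": 0,"y": 0,"z": -37,"twist": 0},{"jaw": 1,"x": 0,"y": 0,"z": -37,"twist": 0},{"jaw": 1,"x": 0,"y": 0,"z": -37,"twist": 0},{"jaw": 1,"x": 0,"y": 0,"z": -37,"twist": 0},{"jaw": 1,"x": 0,"y": 0,"z": -37,"twist": 0},{"jaw": 1,"x": 0,"y": 0,"z": -37,"twist": 0}]}}

```text
time: 11.98
tcp_pos: [0.5295, -0.1292, 0.1706]
ee_rot: [-0.706, 0.706, -0.042, 0.042]
ft_force: [0.5, 0.2, -1.3]
gripper_width: 1.001
```

>>> {"method": "drive_tool", "body": {"increments": [{"jaw": 1,"x": 0,"y": 0,"z": -37,"twist": 0},{"jaw": 1,"x": 0,"y": 0,"z": -37,"twist": 0},{"jaw": 1,"x": 0,"y": 0,"z": -37,"twist": 0},{"jaw": 1,"x": 0,"y": 0,"z": -37,"twist": 0},{"jaw": 1,"x": 0,"y": 0,"z": -37,"twist": 0},{"jaw": 1,"x": 0,"y": 0,"z": -37,"twist": 0},{"jaw": 1,"x": 0,"y": 0,"z": -37,"twist": 0},{"jaw": 1,"x": 0,"y": 0,"z": 0,"twist": 0}]}}

```text
time: 12.65
tcp_pos: [0.495, -0.3951, 0.1703]
ee_rot: [-0.703, 0.708, -0.046, 0.046]
ft_force: [-0.9, -0.8, -0.2]
gripper_width: 1.002
```

>>> {"method": "drive_tool", "body": {"increments": [{"jaw": 1,"x": 0,"y": 0,"z": 0,"twist": 6.5},{"jaw": 1,"x": 0,"y": 0,"z": 0,"twist": 6.5},{"jaw": 1,"x": 0,"y": 0,"z": 0,"twist": 6.5},{"jaw": 1,"x": 0,"y": 0,"z": 0,"twist": 6.5},{"jaw": 1,"x": 0,"y": 0,"z": 0,"twist": 6.5},{"jaw": 1,"x": 0,"y": 0,"z": 0,"twist": 6.5},{"jaw": 1,"x": 0,"y": 0,"z": 0,"twist": 0}]}}

```text
time: 13.23
tcp_pos: [0.4991, -0.3842, 0.1702]
ee_rot: [0.651, -0.651, 0.277, -0.277]
ft_force: [-0.5, -0.4, -0.6]
gripper_width: 0.998
```

```bash
python3 chk.py .498 -.3845 -46 0 c4 wrist top; python3 st.py .498 -.3845 .064 -46;python3 - <<'E'
from h import *
im=robot.get_image('top'); b=comp(blue(im),*proj('top',[.564,.166,.03])[0],60)
print('top placed',fit(W,.006,.034,[.564,.166,3.023],'top',b))
d=robot.regions_of('tray','top')[0]; print(d['bbox'])
b=robot.get_image('wrist'); 
for d in robot.spot_point('wedge_a_grip','wrist'): print(d['p'],ray('wrist',d['at'][1],d['at'][0],.061))
E
```

```text
wrist [ 0.499  -0.3852] -45.62 0.0034 14811
top [ 0.4945 -0.383 ] -46.04 0.109 1702
13.33 [ 0.4992 -0.3843  0.1702] yaw -45.64 tilt 0.01 [ 0.66  0.52 -0.06  1.69  0.04  0.94  1.36] [ 1.1 -0.2  0. ] 0.998
need x -0.6 y 106.2 z -1.0 twist 0.4
top placed (array([0.56373016, 0.16543106, 3.02046816]), np.float64(0.006950865475443388))
[225.7, 167.7, 309.2, 259.0]
```

View pics/topc4.png

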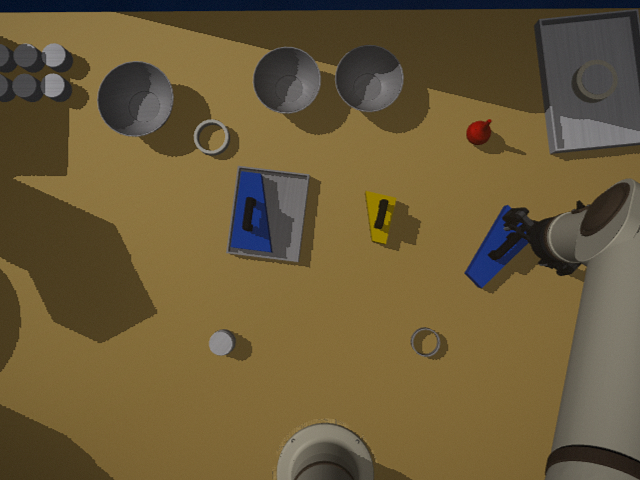

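>>> {"method": "drive_tool", "body": {"increments": [{"jaw": 1,"x": 0,"y": 20,"z": -1,"twist": 0},{"jaw": 1,"x": 0,"y": 25,"z": 0,"twist": 0},{"jaw": 1,"x": 0,"y": 25,"z": 0,"twist": 0},{"jaw": 1,"x": 0,"y": 20,"z": 0,"twist": 0},{"jaw": 1,"x": 0,"y": 10,"z": 0,"twist": 0},{"jaw": 1,"x": 0,"y": 5,"z": 0,"twist": 0},{"jaw": 0,"x": 0,"y": 0,"z": 0,"twist": 0},{"jaw": 0,"x": 0,"y": 0,"z": 0,"twist": 0}]}}

```text
time: 14.2
tcp_pos: [0.4989, -0.3858, 0.066]
ee_rot: [-0.651, 0.651, -0.275, 0.276]
ft_force: [0.3, 0.3, 0.8]
gripper_width: 0.749
```

>>> {"method": "drive_tool", "body": {"increments": [{"jaw": 0,"x": 0,"y": 0,"z": 0,"twist": 0},{"jaw": 0,"x": 0,"y": 0,"z": 0,"twist": 0},{"jaw": 0,"x": 0,"y": 0,"z": 0,"twist": 0},{"jaw": 0,"x": 0,"y": 0,"z": 0,"twist": 0},{"jaw": 0,"x": 0,"y": 0,"z": 0,"twist": 0},{"jaw": 0,"x": 0,"y": 0,"z": 0,"twist": 0},{"jaw": 0,"x": 0,"y": 0,"z": 0,"twist": 0},{"jaw": 0,"x": 0,"y": 0,"z": 0,"twist": 0}]}}

```text
time: 14.87
tcp_pos: [0.499, -0.3855, 0.0661]
ee_rot: [-0.651, 0.651, -0.275, 0.276]
ft_force: [-0.4, 1.3, 5.4]
gripper_width: 0.177
```

```bash
python3 st.py .499 -.385 .064 -45.7
```

```text
14.87 [ 0.499  -0.3855  0.0661] yaw -45.84 tilt 0.07 [ 0.65  0.66 -0.05  1.73  0.05  0.75  1.35] [-0.4  1.3  5.4] 0.177
need x -0.4 y 2.1 z 0.4 twist -0.1
```

>>> {"method": "drive_tool", "body": {"increments": [{"jaw": 0,"x": 0,"y": -10,"z": 0,"twist": 0},{"jaw": 0,"x": 0,"y": -15,"z": 0,"twist": 0},{"jaw": 0,"x": 0,"y": -20,"z": 0,"twist": 0},{"jaw": 0,"x": 0,"y": -20,"z": 0,"twist": 0},{"jaw": 0,"x": 0,"y": -25,"z": 0,"twist": 0},{"jaw": 0,"x": 0,"y": -20,"z": 0,"twist": 0},{"jaw": 0,"x": 0,"y": -20,"z": 0,"twist": 0},{"jaw": 0,"x": 0,"y": 0,"z": 0,"twist": 0}]}}

```text
time: 15.53
tcp_pos: [0.5, -0.3868, 0.1996]
ee_rot: [-0.651, 0.652, -0.273, 0.278]
ft_force: [0.9, -0.3, -1.2]
gripper_width: 0.177
```

>>> {"method": "drive_tool", "body": {"increments": [{"jaw": 0,"x": 0,"y": 0,"z": 0,"twist": -4},{"jaw": 0,"x": 0,"y": 0,"z": 0,"twist": -6},{"jaw": 0,"x": 0,"y": 0,"z": 0,"twist": -6},{"jaw": 0,"x": 0,"y": 0,"z": 0,"twist": -6},{"jaw": 0,"x": 0,"y": 0,"z": 0,"twist": -6},{"jaw": 0,"x": 0,"y": 0,"z": 0,"twist": -6},{"jaw": 0,"x": 0,"y": 0,"z": 0,"twist": -5},{"jaw": 0,"x": 0,"y": 0,"z": 0,"twist": 0}]}}

```text
time: 16.2
tcp_pos: [0.4972, -0.3849, 0.1934]
ee_rot: [0.707, -0.705, 0.042, -0.04]
ft_force: [0.3, -0.2, -1.9]
gripper_width: 0.177
```

```bash
python3 st.py .5756 .0914 .19 -6.8
```

```text
16.2 [ 0.4972 -0.3849  0.1934] yaw -6.7 tilt 0.17 [ 0.77  0.5  -0.21  1.66  0.12  0.99  1.98] [ 0.3 -0.2 -1.9] 0.177
need x 22.3 y 4.1 z 482.2 twist 0.1
```

>>> {"method": "drive_tool", "body": {"increments": [{"jaw": 0,"x": 2,"y": 0,"z": 20,"twist": 0},{"jaw": 0,"x": 2,"y": 0,"z": 30,"twist": 0},{"jaw": 0,"x": 2,"y": 0,"z": 36,"twist": 0},{"jaw": 0,"x": 2,"y": 0,"z": 36,"twist": 0},{"jaw": 0,"x": 2,"y": 0,"z": 36,"twist": 0},{"jaw": 0,"x": 2,"y": 0,"z": 36,"twist": 0},{"jaw": 0,"x": 2,"y": 0,"z": 36,"twist": 0},{"jaw": 0,"x": 2,"y": 0,"z": 36,"twist": 0}]}}

```text
time: 16.87
tcp_pos: [0.5453, -0.1215, 0.1943]
ee_rot: [0.706, -0.706, 0.044, -0.043]
ft_force: [1.2, 0.7, -2.0]
gripper_width: 0.172
```

>>> {"method": "drive_tool", "body": {"increments": [{"jaw": 0,"x": 2,"y": 0,"z": 36,"twist": 0},{"jaw": 0,"x": 2,"y": 0,"z": 36,"twist": 0},{"jaw": 0,"x": 2,"y": 0,"z": 36,"twist": 0},{"jaw": 0,"x": 0,"y": 0,"z": 36,"twist": 0},{"jaw": 0,"x": 0,"y": 0,"z": 30,"twist": 0},{"jaw": 0,"x": 0,"y": 0,"z": 26,"twist": 0},{"jaw": 0,"x": 0,"y": 0,"z": 16,"twist": 0},{"jaw": 0,"x": 0,"y": 0,"z": 0,"twist": 0}]}}

```text
time: 17.53
tcp_pos: [0.5769, 0.0966, 0.1944]
ee_rot: [0.707, -0.705, 0.041, -0.04]
ft_force: [-0.5, 1.2, -1.8]
gripper_width: 0.176
```

>>> {"method": "drive_tool", "body": {"increments": [{"jaw": 0,"x": 0,"y": 20,"z": 0,"twist": 0},{"jaw": 0,"x": 0,"y": 20,"z": 0,"twist": 0},{"jaw": 0,"x": 0,"y": 15,"z": 0,"twist": 0},{"jaw": 0,"x": 0,"y": 0,"z": 0,"twist": 0},{"jaw": 0,"x": 0,"y": 0,"z": 0,"twist": 0}]}}

```text
time: 17.95
tcp_pos: [0.5765, 0.0896, 0.1388]
ee_rot: [-0.705, 0.706, -0.044, 0.042]
ft_force: [0.9, 1.0, -2.6]
gripper_width: 0.171
```

```bash
python3 st.py .5756 .0914 .073 -6.8
python3 - <<'E'
from h import *
w=robot.get_image('wrist')[:,:,::-1]; s=robot.get_image('scene')[:,:,::-1]
a=cv2.resize(s[240:400,240:440],(400,320)); b=cv2.copyMakeBorder(cv2.resize(w,(400,300)),0,20,0,0,0); cv2.imwrite('pics/v5.png',np.hstack([a,b]))
E
```

```text
17.95 [0.5765 0.0896 0.1388] yaw -6.99 tilt 0.2 [ 0.06  0.51 -0.33  1.82  0.21  0.86  1.07] [ 0.9  1.  -2.6] 0.171
need x -0.9 y 65.8 z 1.8 twist -0.2
```

View pics/v5.png

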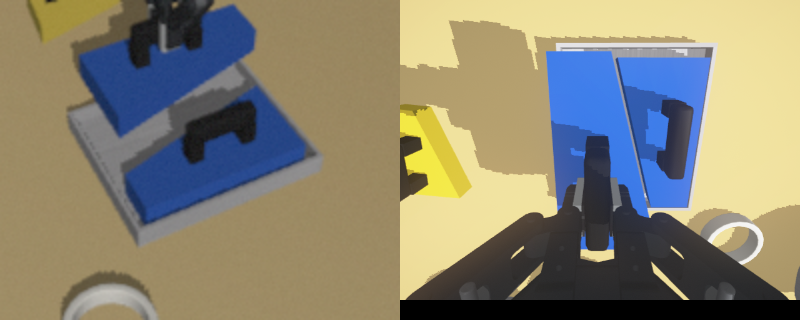

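>>> {"method": "drive_tool", "body": {"increments": [{"jaw": 0,"x": -1,"y": 10,"z": 1.5,"twist": 0},{"jaw": 0,"x": 0,"y": 15,"z": 0,"twist": 0},{"jaw": 0,"x": 0,"y": 10,"z": 0,"twist": 0},{"jaw": 0,"x": 0,"y": 0,"z": 0,"twist": 0},{"jaw": 0,"x": 0,"y": 0,"z": 0,"twist": 0}]}}

```text
time: 18.47
tcp_pos: [0.5764, 0.0921, 0.1046]
ee_rot: [-0.706, 0.706, -0.043, 0.042]
ft_force: [0.1, 0.0, -2.1]
gripper_width: 0.174
```

```bash
python3 st.py .5756 .0914 .073 -6.8
```

```text
18.47 [0.5764 0.0921 0.1046] yaw -6.87 tilt 0.08 [ 0.04  0.56 -0.32  1.83  0.24  0.79  1.05] [ 0.1  0.  -2.1] 0.174
need x -0.7 y 31.7 z -0.7 twist -0.1
```

>>> {"method": "drive_tool", "body": {"increments": [{"jaw": 0,"x": -0.5,"y": 8,"z": -0.5,"twist": 0},{"jaw": 0,"x": 0,"y": 8,"z": 0,"twist": 0},{"jaw": 0,"x": 0,"y": 6,"z": 0,"twist": 0},{"jaw": 0,"x": 0,"y": 4,"z": 0,"twist": 0},{"jaw": 0,"x": 0,"y": 3,"z": 0,"twist": 0},{"jaw": 0,"x": 0,"y": 2,"z": 0,"twist": 0},{"jaw": 0,"x": 0,"y": 0,"z": 0,"twist": 0},{"jaw": 0,"x": 0,"y": 0,"z": 0,"twist": 0}]}}

```text
time: 19.13
tcp_pos: [0.5765, 0.0918, 0.0742]
ee_rot: [0.706, -0.706, 0.042, -0.042]
ft_force: [0.2, 0.1, -2.5]
gripper_width: 0.172
```

```bash
python3 st.py .5756 .0914 .072 -6.8
```

```text
19.13 [0.5765 0.0918 0.0742] yaw -6.86 tilt 0.01 [ 0.03  0.6  -0.31  1.85  0.26  0.73  1.04] [ 0.2  0.1 -2.5] 0.172
need x -0.8 y 2.2 z -0.5 twist -0.1
```

>>> {"method": "drive_tool", "body": {"increments": [{"jaw": 0,"x": 0,"y": 1.2,"z": 0,"twist": 0},{"jaw": 0,"x": 0,"y": 1,"z": 0,"twist": 0},{"jaw": 0,"x": 0,"y": 0.6,"z": 0,"twist": 0},{"jaw": 0,"x": 0,"y": 0,"z": 0,"twist": 0}]}}

```text
time: 19.47
tcp_pos: [0.5767, 0.0919, 0.072]
ee_rot: [0.706, -0.706, 0.042, -0.043]
ft_force: [-0.9, -0.4, 2.2]
gripper_width: 0.177
```

>>> {"method": "drive_tool", "body": {"increments": [{"jaw": 0.6,"x": 0,"y": 0,"z": 0,"twist": 0},{"jaw": 0.6,"x": 0,"y": 0,"z": 0,"twist": 0},{"jaw": 0.6,"x": 0,"y": 0,"z": 0,"twist": 0},{"jaw": 0.6,"x": 0,"y": 0,"z": 0,"twist": 0},{"jaw": 0.6,"x": 0,"y": -10,"z": 0,"twist": 0},{"jaw": 0.6,"x": 0,"y": -20,"z": 0,"twist": 0},{"jaw": 0.6,"x": 0,"y": -35,"z": 0,"twist": 0},{"jaw": 0.6,"x": 0,"y": -35,"z": 0,"twist": 0}]}}

```text
time: 20.13
tcp_pos: [0.5752, 0.0917, 0.172]
ee_rot: [-0.706, 0.706, -0.043, 0.041]
ft_force: [1.4, 1.3, -0.3]
gripper_width: 0.604
```

>>> {"method": "drive_tool", "body": {"increments": [{"jaw": 0.6,"x": 0,"y": -30,"z": 0,"twist": 0},{"jaw": 0.6,"x": -36,"y": 0,"z": 0,"twist": 0},{"jaw": 0.6,"x": -36,"y": 0,"z": 0,"twist": 0},{"jaw": 0.6,"x": -36,"y": 0,"z": 0,"twist": 0},{"jaw": 0.6,"x": 0,"y": 0,"z": -36,"twist": 0},{"jaw": 0.6,"x": 0,"y": 0,"z": -36,"twist": 0},{"jaw": 0.6,"x": 0,"y": 0,"z": -36,"twist": 0},{"jaw": 0.6,"x": 0,"y": 0,"z": 0,"twist": 0}]}}

```text
time: 20.8
tcp_pos: [0.4551, -0.0099, 0.202]
ee_rot: [-0.704, 0.707, -0.045, 0.045]
ft_force: [0.5, -0.8, -0.3]
gripper_width: 0.6
```

```bash
python3 st.py
python3 - <<'E'
from h import *
c=np.array([.570,.1293]);a=np.radians(-6.8);B=np.array([[np.cos(a),-np.sin(a)],[np.sin(a),np.cos(a)]])
for cam in ['top','scene']:
    im=robot.get_image(cam)
    for d in robot.spot_point('wedge_a_grip',cam)+robot.spot_point('odd_grip',cam):
        p=ray(cam,d['at'][1],d['at'][0],.067); print(cam,round(d['p'],2),p.round(3),'tray',((p[:2]-c)@B).round(4))
    save(im,cam+'e.png')
t=cv2.imread('pics/tope.png')[140:280,200:410];s=cv2.imread('pics/scenee.png')[200:380,230:430]
cv2.imwrite('pics/v6.png',np.hstack([cv2.resize(t,(420,280)),cv2.resize(s,(311,280))]))
E
```

```text
20.8 [ 0.4551 -0.0099  0.202 ] yaw -7.34 tilt 0.22 [ 0.26  0.2  -0.33  2.07  0.09  0.88  1.32] [ 0.5 -0.8 -0.3] 0.6
top 0.81 [0.564 0.174 0.067] tray [-0.0113  0.0441]
top 0.64 [ 0.567 -0.114  0.067] tray [ 0.0255 -0.2421]
scene 0.85 [0.566 0.165 0.067] tray [-0.0087  0.0353]
scene 0.56 [ 0.575 -0.114  0.067] tray [ 0.0341 -0.241 ]
```

View pics/v6.png

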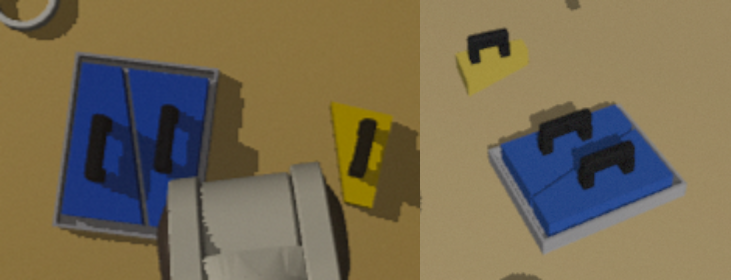

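```bash
python3 -c "
from cell import robot
print(robot.hand_in())"
```

```text
the job is handed in; nothing more can be done
None
```

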